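# Set up the next tube weld: tube in the notches, current on the mark

### The job

Get the next weld ready. First lay the bent aluminium tube gently, without dropping it, into the blue fixture so that both of its ends rest fully down in the two steel notches, and let go of it. Then reach through the round opening of the guard on the yellow control box, without pressing hard on the guard, and turn the recessed current knob until its white pointer points at the red tab; leave the bystanding spray can, wire brush and hammer where they are.

Things in the scene. Friction and masses are not known exactly. Their poses are not given: they have to be found in the camera images.
- tube_center (a point): Middle and centre of mass of the loose S-bent aluminium tube, diameter 20, 0.18 kg, lying flat, centre 10 above the table. Axes: z up; centre line through (x,y) = (-85,-25), (-25,-25), (25,25), (85,25) mm: two parallel ends joined by a straight oblique middle, 71 long. Grip it by this middle, closing along (-1,1). A half turn about z gives the same shape.
- seat (a point): Where the tube's centre lies when seated in the fixed blue fixture, 74 above the table; z up, x along the notches. Two steel 90-degree V notches stand at (58,25) and (-58,-25) mm from it, 24 long in x, mouth 45 wide, V bottom at 60, cheek tops at 83 above the table. Base plate 180 x 130 x 12; room for fingers between the notches. The seated tube's x lies along this x, either way round.
- knob_grip (a point): On the axis of the black current knob, 30 above its panel, which slopes 30 degrees down, away from the robot (to within 20 degrees of +x). z points out of the panel along the axis (30 degrees from vertical); x runs along the bar grip to its white pointer end and turns with the knob. Bar 60 long, 16 wide, from 6 to 40 above the panel, on a skirt of diameter 68. Takes about 0.05 N m; stays where left.
- pointer (a point): Point on the knob in line with its white pointer, 44 from the knob's axis, 6 above the panel; turns with the knob.
- red_tab (a point): Point on the red tab (12 wide, 14 long, 7 above the panel) at the rim of the dial, 44 from the knob's axis, 6 above the panel. The knob is set when the pointer points at this tab; point pointer then coincides with this point.
- knob (a joint): Angle of the knob, rad, 0 to 3.0; grows as the knob turns clockwise as seen looking at the panel from outside. It starts 0.7 to 1.9 rad short of the red tab.
- mark (a joint): Angle of the red tab on the same scale: the knob is set when joint knob equals joint mark. It is stiff and stays.
- guard: Fixed aluminium guard plate over the knob, 156 x 170, 5 thick, on four corner posts, with a round opening of diameter 108 centred on the knob's axis. Origin on that axis at its lower face, 46 above the panel; z out of the panel, x up the slope. The yellow box is 220 wide; its black rear, on the robot's side, about 125 up the slope from the axis, rises to 215 above the table.
- spray_can: Bystander: spray can, diameter 60, 170 high, standing; origin at its foot. Leave alone.
- wire_brush: Bystander: wire brush lying on the table. Leave alone.
- hammer: Bystander: hammer lying on the table. Leave alone.
Things that resemble listed ones, but are neither listed nor needed, are in the scene too. Leave any orange or turquoise look-alike of the part that bears seat alone.

How it is judged:
By the outcome, as a careful person would: the job done as asked, in the order asked, and still so for the second after the job is handed in, with the robot touching nothing.
It also fails if it takes over 69 s, if anything falls off the work surface, if the arm or the gripper's body presses on something with over 40 N, if the wrist force passes 120 N, or if a joint passes its speed limit or range.

### The arm

A 6-joint arm with a two-finger parallel gripper is mounted at the origin on the work surface. World frame = base frame: x ahead of the robot, y to its left, z up, the work surface at z = 0. Lengths are in m, angles in rad, forces in N, time in s.
With the tool pointing down it reaches from about 0.35 to 0.975 m from the base axis. Payload 4.9 kg.
Tool frame: the origin (TCP) lies on the centre line of the jaws, within the pads' length; the fingertips stand 14 mm ahead of it and the grasp point (between the pads) lies 5 mm behind it (manip.nose_length is the distance from the TCP to the fingertips, in m); z points along the fingers, y is the line along which they close (so a half turn about z gives the same grasp; the last joint's range is limited). The gripper opens to 85 mm and grips with 20 to 120 N. Pads are 22 mm wide; open, the fingers measure 114 mm over their backs; the gripper's body (76 mm by 85 mm) begins 54 mm behind the grasp point. The pads swing forward as they close: fully open they stand 13 mm farther back than shut.
Start: joints at [-1.26, 0.053, 1.613, -0, 1.476, -0.119], TCP at [0.26, -0.568, 0.245] pointing down, gripper open.
Joint ranges: [-3.01, 3.01], [-1.01, 2.22], [0.06, 2.58], [-1.02, 4.17], [0.09, 2.62], [-3.14, 3.14]. Speed limits (rad/s): [2.57, 2.57, 3.14, 3.14, 3.14, 3.14].

### API

Orientations are given as a unit quaternion [w, x, y, z].
In Python, from plant import manip, imaging gives the robot as it stands.
- The arm moves only by the tool play_rows, never from a script. Its argument "commands" is a list of rows, each a list of 6 numbers: the shift along the tool's x, y, z in mm, then the turn, a rotation vector about the tool's x, y, z in degrees. A call has 1 to 5 rows; each row shifts and turns the commanded pose from where the row before left it, along the tool's axes as they then stand; what a row does not reach is not made up. A row lasts 1/12 s, in which the tool goes at most 41.7 mm and 7.16 degrees, less where a joint would pass 70% of its speed; a pose out of reach is approached as far as the arm can. A call is refused whole if a number of a shift passes 41.7 or a number of a turn 7.16, either way. A call with a gripper value outside its range is refused whole. "hand" is the finger opening in mm, from 0 to 85.4, set as the call begins (left out, the last holds). The fingers move at their own pace and stop on an object; the grip force is fixed at half the most. Time passes only in rows, so rows that do not move let the fingers close. It gives the time, the measured TCP pose, the force, the opening and the grip force at its end, in the units of the state.
- manip.state(): the state, without advancing time (a new reading comes with each control period).
- imaging.grab_frame(name): name is "scene" or "top" or "wrist"; returns a dict with "image" (420x560x3 uint8, red, green, blue), "fx", "fy", "cx", "cy" (pixels), "k1" (the pictures are not rectified: a ray, as slopes to the right and down, at radius r is drawn at 1 + k1 r^2 times it, then the intrinsics apply), "R" (3x3) and "t" (3): a world point X has camera coordinates R X + t; the wrist camera has in their place "mount" (4x4, takes a point from camera to tool coordinates, whose origin is the TCP and whose axes are the flange's). Camera axes: x right, y down, z forward; pixel columns grow to the right and rows downward; lengths in m; the calibration is good to about 2 mm. A picture is of the moment at which its call begins: read the wrist's pose just before it. There is no depth.
- manip.job_done(): hands the job in; it is judged then, once.
The state is a dict: "time": time; "joint_pos": joint angles; "joint_vel": joint speeds; "joint_efforts": joint torques, N m; "tool_pos": TCP position; "tool_rot": TCP orientation; "contact_force": force on the tool from outside, world axes, zero at the start; "ft_torque": the same for the moment, N m; "gripper_width": opening from 0.0 (shut) to 1.0 (fully open); "grasp_force": force on a finger pad.
Only numpy, scipy, OpenCV 4.12 (cv2) and the standard library are available. Lean on these libraries where they do the work, as an engineer would, in place of code of your own. Each camera call takes 0.05 s, during which the arm holds its last target. There are 200 camera calls.

## Working session

There is one attempt and no reset: what is moved stays moved. The work goes in short steps, Python scripts to look and compute and a tool call to move; the robot and the scene stay as the last step left them, time stands still between calls to the robot, and variables do not carry over. Pictures are saved under pics/ and viewed, at most 10 in all, crops included, and the job is handed in when it is done.

Besides the shell and the picture viewer there is one more tool, called after "Request:" as name([rows], argument=value, ...), one row to a line, values as JSON. play_rows: Moves the arm, as the interface text tells. Its arguments: {"type":"object","properties":{"commands":{"type":"array","items":{"type":"array","items":{"type":"number"}}},"hand":{"type":"number"}},"required":["commands"]}

```bash
ls; mkdir -p pics
cat > h.py <<'E'
import numpy as np, cv2
from plant import manip, imaging
from scipy.spatial.transform import Rotation as Ro
def grab(n):
    s=manip.state(); f=imaging.grab_frame(n)
    if 'mount' in f:
        M=np.array(f['mount']); q=s['tool_rot']; Rt=Ro.from_quat([q[1],q[2],q[3],q[0]]).as_matrix()
        Rc=Rt@M[:3,:3]; c=Rt@M[:3,3]+np.array(s['tool_pos']); f['R']=Rc.T; f['t']=-Rc.T@c
    return f
def ray(f,uv):
    f_=f; d=np.array([(uv[0]-f['cx'])/f['fx'],(uv[1]-f['cy'])/f['fy']]); p=d.copy()
    for _ in range(20): p=d/(1+f['k1']*(p@p))
    R=np.array(f['R']);c=-R.T@np.array(f['t']); v=R.T@np.array([p[0],p[1],1]); return c,v/np.linalg.norm(v)
def onz(f,uv,z):
    c,v=ray(f,uv); return c+v*(z-c[2])/v[2]
def onplane(f,uv,p0,n):
    c,v=ray(f,uv); return c+v*((p0-c)@n)/(v@n)
def proj(f,X):
    p=np.array(f['R'])@np.array(X)+np.array(f['t']); a=p[:2]/p[2]; a=a*(1+f['k1']*(a@a)); return np.array([f['cx']+f['fx']*a[0],f['cy']+f['fy']*a[1]])
def save(f,n,crop=None,s=1):
    im=f['image'][:,:,::-1]
    if crop: x0,y0,x1,y1=crop; im=im[y0:y1,x0:x1]
    cv2.imwrite('pics/'+n,cv2.resize(im,None,fx=s,fy=s,interpolation=cv2.INTER_CUBIC))
def tri(obs):
    A=np.zeros((3,3));b=np.zeros(3)
    for f,uv in obs:
        c,v=ray(f,uv);P=np.eye(3)-np.outer(v,v);A+=P;b+=P@c
    return np.linalg.solve(A,b)
def delta(target_p,target_R):
    s=manip.state();q=s['tool_rot'];R=Ro.from_quat([q[1],q[2],q[3],q[0]])
    d=R.inv().apply(np.array(target_p)-np.array(s['tool_pos']))*1000
    r=(R.inv()*Ro.from_matrix(target_R)).as_rotvec(degrees=True)
    return d.round(1),r.round(2)
E
python3 - <<'E'
from h import *
import pickle
fs={}
for n in ['scene','top']:
    f=grab(n); save(f,n+'0.png',s=1.4); fs[n]=f
    print(n,f['fx'],f['k1'],-np.array(f['R']).T@f['t'])
pickle.dump(fs,open('f0.pkl','wb'))
print(manip.state())
E
```

```text
pics
scene 395.7723814579066 0.031349190316305744 [ 0.85111389 -0.65277015  0.9684094 ]
top 487.2599939405553 -0.10073295381416207 [ 0.20827821 -0.07014499  1.61622666]
{'time': 0.1, 'joint_pos': array([-1.25995871e+00,  5.32894658e-02,  1.61414613e+00, -2.51728355e-05,
        1.47604132e+00, -1.18995779e-01]), 'joint_vel': array([ 5.96847372e-04, -1.08311771e-03, -8.58191367e-04, -2.47744670e-04,
        1.35773134e-03, -2.95685224e-07]), 'joint_efforts': array([ 1.32364668e-03, -3.94902921e+01, -3.71361566e+01, -7.00426810e-06,
        3.96075440e-03, -1.16228657e-05]), 'tool_pos': array([ 0.26027843, -0.56762601,  0.24419312]), 'tool_rot': array([-9.36602422e-04,  9.76993473e-01,  2.13267125e-01, -1.02703006e-04]), 'contact_force': array([-0.67571177,  0.68876013, -0.83652947]), 'ft_torque': array([ 0.01745328, -0.02390404, -0.01801736]), 'grasp_force': 0.0, 'gripper_width': 0.9999273381498424}
```

View pics/scene0.png

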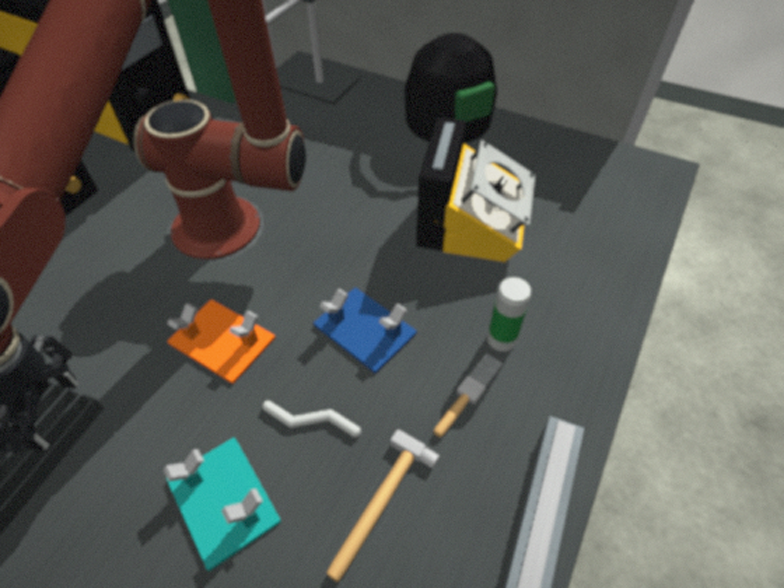

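View pics/top0.png

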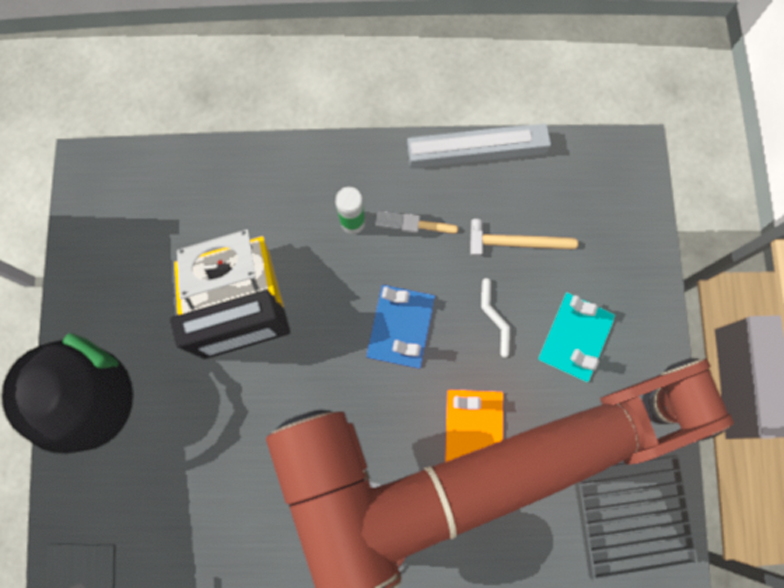

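Scene view: blue fixture at about (365,330), orange (220,340), turquoise (222,500), tube (312,418), box (490,195). All of these are in 1.4x pixels. Top view: blue (402,325), turquoise (577,337), orange (475,425). The blue one is the fixture named in the task. Next I measure the tube and the plate, and make one enlarged crop.

```bash
cat > m1.py <<'E'
from h import *
import pickle
fs=pickle.load(open('f0.pkl','rb'))
# model angle of principal axis of tube relative to its x
P=np.concatenate([np.linspace(a,b,int(np.hypot(b[0]-a[0],b[1]-a[1]))+1) for a,b in [((-85,-25),(-25,-25)),((-25,-25),(25,25)),((25,25),(85,25))]])
C=np.cov(P.T);w,v=np.linalg.eigh(C);off=np.degrees(np.arctan2(v[1,1],v[0,1]))
for n,box in [('top',(335,190,375,262)),('scene',(180,278,265,318))]:
    f=fs[n];im=f['image'];hsv=cv2.cvtColor(im,cv2.COLOR_RGB2HSV)
    m=np.zeros(im.shape[:2],bool);x0,y0,x1,y1=box
    m[y0:y1,x0:x1]=((hsv[...,2]>130)&(hsv[...,1]<60))[y0:y1,x0:x1]
    ys,xs=np.nonzero(m);W=np.array([onz(f,(x,y),.012)[:2] for x,y in zip(xs,ys)])
    c=W.mean(0);w,v=np.linalg.eigh(np.cov(W.T));a=np.degrees(np.arctan2(v[1,1],v[0,1]))
    u=v[:,1];pr=(W-c)@u
    print(n,'tube',len(xs),c,'x-ang',(a-off)%180,'len',np.ptp(pr),'mid',c+u*(pr.max()+pr.min())/2, 'expected',np.hypot(190,70))
    b=(hsv[...,0]>100)&(hsv[...,0]<125)&(hsv[...,1]>120)&(hsv[...,2]>60)
    nl,lab,st,ce=cv2.connectedComponentsWithStats(b.astype(np.uint8));k=1+np.argmax(st[1:,4])
    pts=np.argwhere(lab==k)[:,::-1]
    Wb=np.array([onz(f,p,.012)[:2] for p in pts])
    r=cv2.minAreaRect((Wb*1000).astype(np.float32));print(n,'plate',st[k],r)
    g=np.zeros_like(b);hull=cv2.convexHull(pts.astype(np.int32));
    print('box',cv2.boxPoints(r).round().tolist())
save(fs['top'],'crop_top.png',(110,150,440,290),2.4)
E
python3 m1.py
```

```text
top tube 477 [ 0.49074063 -0.32050747] x-ang 170.87177127888827 len 0.20751938262203898 mid [ 0.48982838 -0.32074889] expected 202.48456731316588
top plate [ 262  208   49   55 1643] ((477.36376953125, -94.95599365234375), (129.8862762451172, 178.9497833251953), 76.61005401611328)
box [[375.0, -137.0], [549.0, -179.0], [579.0, -52.0], [405.0, -11.0]]
scene tube 549 [ 0.49460076 -0.317632  ] x-ang 173.36293092468057 len 0.19447718825543198 mid [ 0.49382229 -0.31787467] expected 202.48456731316588
scene plate [ 224  206   73   60 2072] ((480.3765869140625, -95.02674102783203), (133.0343017578125, 181.81898498535156), 76.57856750488281)
box [[377.0, -139.0], [553.0, -181.0], [584.0, -51.0], [407.0, -9.0]]
```

View pics/crop_top.png

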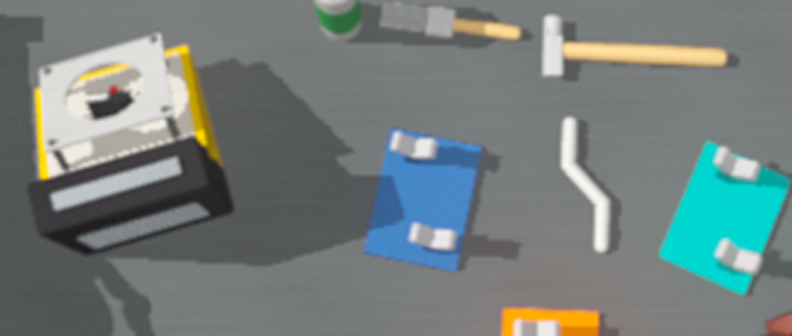

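The crop shows the blue plate at crop (424,200) with steel notches at (413,146) and (433,237). The tube is at (585,185), between the blue plate and the turquoise look-alike at (725,218). The plate measures 180x130 as described, and the notch handedness matches. Next I move above the tube.

```bash
cat > go.py <<'E'
import sys
from h import *
def down(yaw_y):  # tool z down, tool y at angle yaw_y (deg)
    a=np.radians(yaw_y);y=np.array([np.cos(a),np.sin(a),0]);z=np.array([0,0,-1.]);return np.c_[np.cross(y,z),y,z]
if __name__=='__main__':
    a=list(map(float,sys.argv[1:5])); print(*delta(a[:3],down(a[3])))
E
python3 go.py .4925 -.319 .2 -53; python3 -c "
from h import *
print(np.array(imaging.grab_frame('wrist')['mount']).round(3))"
```

```text
[ 314.7 -129.2   44.5] [ -0.11  -0.02 -12.37]
[[-0.001 -0.958 -0.288  0.073]
 [ 1.    -0.001 -0.     0.001]
 [ 0.    -0.288  0.958 -0.131]
 [ 0.     0.     0.     1.   ]]
```

Request:
play_rows([
  [35,-14.4,5,0,0,0],
  [35,-14.4,5,0,0,0],
  [35,-14.4,5,0,0,0],
  [35,-14.4,5,0,0,0],
  [35,-14.4,5,0,0,0],
])

```text
time: 0.57
tool_pos: [0.3902, -0.4282, 0.2197]
tool_rot: [-0.0, 0.977, 0.213, -0.0]
contact_force: [-0.6, -1.2, -0.2]
gripper_width: 1.002
grasp_force: 0.0
```

Request:
play_rows([
  [35,-14.4,5,0,0,0],
  [35,-14.4,5,0,0,0],
  [35,-14.4,5,0,0,0],
  [35,-14.4,5,0,0,-6.2],
  [0,0,0,0,0,-6.2],
])

```text
time: 0.98
tool_pos: [0.4955, -0.3138, 0.1986]
tool_rot: [-0.002, 0.946, 0.323, 0.0]
contact_force: [0.4, 0.4, 0.3]
gripper_width: 0.997
grasp_force: 0.0
```

Request:
play_rows([
  [0,0,0,0,0,0],
  [0,0,0,0,0,0],
])

```text
time: 1.15
tool_pos: [0.4927, -0.3188, 0.2]
tool_rot: [-0.0, 0.949, 0.317, -0.0]
contact_force: [-0.3, 0.6, 0.8]
gripper_width: 1.0
grasp_force: 0.0
```

```bash
cat > m2.py <<'E'
from h import *
import pickle
f=grab('wrist');pickle.dump(f,open('w1.pkl','wb'))
im=f['image'];hsv=cv2.cvtColor(im,cv2.COLOR_RGB2HSV)
e=proj(f,(.4925,-.319,.01));print('expected px',e,manip.state()['tool_pos'])
m=((hsv[...,2]>140)&(hsv[...,1]<50)).astype(np.uint8)
nl,lab,st,ce=cv2.connectedComponentsWithStats(m)
for k in range(1,nl):
    if st[k,4]>400: print(k,st[k],ce[k])
save(f,'w1.png',s=1)
E
python3 m2.py
```

```text
expected px [281.7308257 191.2945278] [ 0.49243973 -0.31942997  0.20022087]
2 [ 340    0   64   48 1439] [369.67546908  19.49339819]
8 [ 244  106   88  162 3164] [286.7022756  185.50505689]
10 [145 264  40  50 526] [163.51901141 288.11787072]
11 [380 264  40  51 506] [401.00592885 289.30237154]
```

View pics/w1.png

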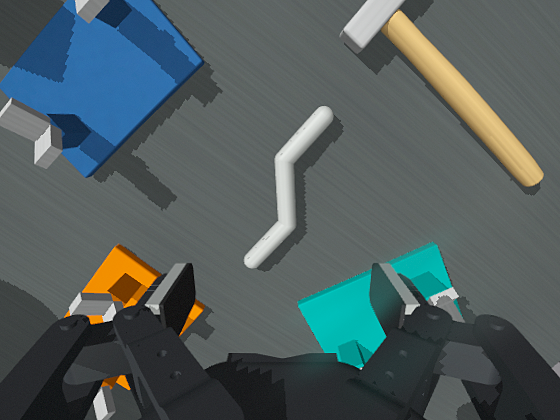

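The wrist view shows the tube at (287,186) between the jaws, with its middle running almost straight up the picture. The blue fixture is at upper left.

```bash
cat > m3.py <<'E'
from h import *
import pickle
f=pickle.load(open('w1.pkl','rb'));im=f['image'];hsv=cv2.cvtColor(im,cv2.COLOR_RGB2HSV)
m=((hsv[...,2]>140)&(hsv[...,1]<50)).astype(np.uint8)
nl,lab,st,ce=cv2.connectedComponentsWithStats(m)
ys,xs=np.nonzero(lab==lab[185,287])
W=np.array([onz(f,(x,y),.012)[:2] for x,y in zip(xs,ys)])
c=W.mean(0);u=np.array([1,0])
w,v=np.linalg.eigh(np.cov(W.T));L=np.ptp((W-c)@v[:,1])
r=cv2.minAreaRect((W*1000).astype(np.float32));print(c,L,np.degrees(np.arctan2(v[1,1],v[0,1])),r)
# middle-segment direction: pixels within 25 mm of centre
k=np.linalg.norm(W-c,axis=1)<.028
w,v=np.linalg.eigh(np.cov(W[k].T));print('mid ang',np.degrees(np.arctan2(v[1,1],v[0,1]))%180,W[k].mean(0))
E
python3 m3.py; python3 go.py .493 -.320 .012 -53
```

```text
[ 0.49887355 -0.31992127] 0.19666526323052427 -162.6337581290487 ((493.3958435058594, -321.8565673828125), (195.9001007080078, 42.592613220214844), 19.281829833984375)
mid ang 39.536422650410174 [ 0.49796874 -0.31773382]
[  0.2   0.8 188.2] [-0.01  0.02 -0.15]
```

Run:
```python
from h import *
import pickle
f=pickle.load(open('w1.pkl','rb'));im=f['image'];hsv=cv2.cvtColor(im,cv2.COLOR_RGB2HSV)
m=((hsv[...,2]>115)&(hsv[...,1]<40)).astype(np.uint8)
n,lab,st,ce=cv2.connectedComponentsWithStats(m)
k=lab[185,287];print(st[k])
# row centres of the middle part, and along-ends
pts=[]
for r in range(165,216,5):
    xs=np.nonzero(lab[r]==k)[0]; pts.append((xs.mean(),r)); 
W=np.array([onz(f,p,.01)[:2] for p in pts]);d=W[-1]-W[0];print(pts[0],pts[-1],'mid ang',np.degrees(np.arctan2(d[1],d[0]))%180,W.mean(0))
ys,xs=np.nonzero(lab==k)
A=np.array([onz(f,(x,y),.01)[:2] for x,y in zip(xs,ys)])
r=cv2.minAreaRect((A*1000).astype(np.float32));print(r,A.mean(0))
a=onz(f,(325,113),.01);b=onz(f,(250,262),.01);print(a,b,(a+b)/2,np.degrees(np.arctan2(*(a-b)[1::-1])),np.linalg.norm(a-b))
```

```text
[ 243  106   90  163 3461]
(np.float64(283.0), 165) (np.float64(286.0), 215) mid ang 40.363249786477695 [ 0.49532202 -0.32079225]
((493.2154541015625, -322.45440673828125), (197.71435546875, 44.58241271972656), 19.058443069458008) [ 0.49961499 -0.3204217 ]
[ 0.58437409 -0.30519872  0.01      ] [ 0.40229789 -0.3401104   0.01      ] [ 0.49333599 -0.32265456  0.01      ] 10.854275181416616 0.18539300857629046
```

```bash
python3 go.py .4935 -.322 .017 -50
```

```text
[ -0.6   2.7 183.2] [-0.01  0.02 -3.15]
```

Request:
play_rows([
  [-0.6,2.7,36,0,0,-3.1],
  [0,0,36,0,0,0],
  [0,0,36,0,0,0],
  [0,0,36,0,0,0],
  [0,0,25,0,0,0],
], hand=60)

```text
time: 1.62
tool_pos: [0.4916, -0.3217, 0.028]
tool_rot: [-0.002, 0.94, 0.341, -0.001]
contact_force: [-0.2, 0.8, -0.3]
gripper_width: 0.703
grasp_force: 0.0
```

Request:
play_rows([
  [0,0,14,0,0,0],
  [0,0,0,0,0,0],
  [0,0,0,0,0,0],
])

```text
time: 1.87
tool_pos: [0.4936, -0.3224, 0.0176]
tool_rot: [-0.0, 0.94, 0.342, -0.0]
contact_force: [0.2, -0.4, 0.4]
gripper_width: 0.705
grasp_force: 0.0
```

Request:
play_rows([
  [0,0,0,0,0,0],
  [0,0,0,0,0,0],
  [0,0,0,0,0,0],
  [0,0,0,0,0,0],
  [0,0,0,0,0,0],
], hand=5)

```text
time: 2.28
tool_pos: [0.4953, -0.3227, 0.0197]
tool_rot: [0.002, 0.939, 0.343, 0.001]
contact_force: [-1.1, 0.8, 6.5]
gripper_width: 0.202
grasp_force: 58.8
```

Request:
play_rows([
  [0,0,0,0,0,0],
  [0,0,0,0,0,0],
  [0,0,0,0,0,0],
  [0,0,0,0,0,0],
  [0,0,0,0,0,0],
])

```text
time: 2.7
tool_pos: [0.4952, -0.3227, 0.0197]
tool_rot: [0.002, 0.939, 0.343, 0.001]
contact_force: [-2.2, -0.7, 6.5]
gripper_width: 0.205
grasp_force: 58.8
```

Request:
play_rows([
  [0,0,-15,0,0,0],
  [0,0,-35,0,0,0],
  [0,0,-35,0,0,0],
  [0,0,-35,0,0,0],
  [0,0,-20,0,0,0],
])

```text
time: 3.12
tool_pos: [0.4953, -0.3225, 0.1622]
tool_rot: [0.003, 0.939, 0.343, 0.002]
contact_force: [0.3, 0.1, -0.6]
gripper_width: 0.207
grasp_force: 58.9
```

Request:
play_rows([
  [0,0,0,0,0,0],
  [0,0,0,0,0,0],
])

```text
time: 3.28
tool_pos: [0.4946, -0.322, 0.1589]
tool_rot: [0.001, 0.939, 0.343, 0.001]
contact_force: [-0.0, 0.8, -1.7]
gripper_width: 0.207
grasp_force: 58.9
```

```bash
python3 - <<'E'
from h import *
import pickle
f=grab('wrist');pickle.dump(f,open('w2.pkl','wb'));save(f,'w2.png');s=manip.state();print(s['tool_pos'],s['tool_rot'],s['gripper_width'])
E
python3 go.py .479 -.095 .15 -58.5
```

```text
[ 0.49350475 -0.32112929  0.15650422] [-4.22240298e-04  9.39299136e-01  3.43098967e-01 -2.30441059e-04] 0.20267618149696556
[ 134.7 -182.2    6.7] [-0.05  0.01  8.63]
```

View pics/w2.png

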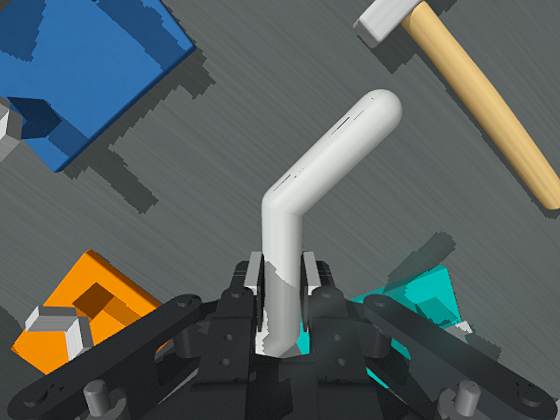

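Tube held, with its middle along the jaws, bend at (283,195) and end at (382,107). Next I check its offset and tilt in the grip.

Run:
```python
from h import *
import pickle
f=pickle.load(open('w2.pkl','rb'));M=np.array(f['mount'])
g=dict(f);g['R']=M[:3,:3].T;g['t']=-M[:3,:3].T@M[:3,3]
for dz in (.0,.007,.012):
  print(dz,[onz(g,p,dz)[:2].round(4)*1000 for p in [(283,200),(377,112),(282,240)]])
print('expected bend (35.4,0), end (77.8+/-,42.4 in y)')
b=pickle.load(open('f0.pkl','rb'))
for n,uv in (('top',[((395,295)),((407,348))]),('scene',[(334,302),(394,318)])):
  for u in uv: print(n,onz(b[n],np.array(u)/1.4,.083))
a=np.radians(-13.5);R=np.array([[np.cos(a),-np.sin(a)],[np.sin(a),np.cos(a)]]);print(np.array([.479,-.095])+R@[.058,.025],np.array([.479,-.095])-R@[.058,.025])
```

```text
0.0 [array([39.1,  0.9]), array([77., 40.]), array([19.9,  0.4])]
0.007 [array([37.3,  0.9]), array([77.2, 42.2]), array([17. ,  0.4])]
0.012 [array([36. ,  0.9]), array([77.4, 43.7]), array([15. ,  0.4])]
expected bend (35.4,0), end (77.8+/-,42.4 in y)
top [ 0.53693929 -0.08366201  0.083     ]
top [ 0.41362943 -0.1078496   0.083     ]
scene [ 0.42369037 -0.11111281  0.083     ]
scene [ 0.54914454 -0.08929351  0.083     ]
[ 0.54123359 -0.08423058] [ 0.41676641 -0.10576942]
```

Request:
play_rows([
  [22.5,-30.3,0,0,0,0],
  [22.5,-30.3,0,0,0,0],
  [22.5,-30.3,0,0,0,0],
  [22.5,-30.3,0,0,0,0],
  [22.5,-30.3,0,0,0,0],
])

```text
time: 3.75
tool_pos: [0.4801, -0.1309, 0.1539]
tool_rot: [-0.002, 0.939, 0.343, -0.002]
contact_force: [1.8, 0.2, -1.3]
gripper_width: 0.203
grasp_force: 59.0
```

Request:
play_rows([
  [22.5,-30.3,0,0,0,0],
  [0,0,0,0,0,4.3],
  [0,0,0,0,0,4.3],
  [0,0,0,0,0,0],
  [0,0,0,0,0,0],
])

```text
time: 4.17
tool_pos: [0.4787, -0.095, 0.1549]
tool_rot: [-0.001, 0.962, 0.273, -0.002]
contact_force: [1.0, 0.9, -1.6]
gripper_width: 0.202
grasp_force: 59.2
```

```bash
python3 - <<'E'
from h import *
import pickle
f=grab('wrist');pickle.dump(f,open('w3.pkl','wb'));save(f,'w3.png')
g=grab('scene');save(g,'s3.png',(190,170,330,290),4)
a=np.radians(-13.5);R=np.array([[np.cos(a),-np.sin(a)],[np.sin(a),np.cos(a)]])
for l in [(.046,.0475),(.046,.0025),(.07,.0475),(.07,.0025)]:
  print(l,proj(f,[*(np.array([.479,-.095])+R@l),.083]).round())
E
python3 go.py .479 -.095 .081 -58.5
```

```text
(0.046, 0.0475) [281. 132.]
(0.046, 0.0025) [327. 180.]
(0.07, 0.0475) [307. 105.]
(0.07, 0.0025) [354. 155.]
[ 0.2 -0.5 74.9] [-0.12  0.09  0.07]
```

View pics/w3.png

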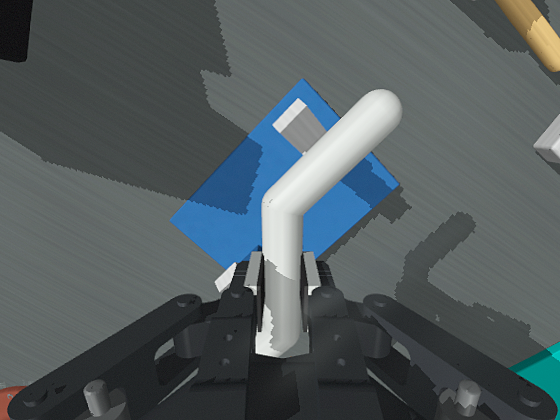

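The cheek's inner edges at about (283,134) and (306,108) match the predicted (281,132) and (307,105). The tube is lined up, so I lower it.

Request:
play_rows([
  [0,0,25,0,0,0],
  [0,0,20,0,0,0],
  [0,0,12,0,0,0],
  [0,0,5,0,0,0],
  [0,0,0,0,0,0],
])

```text
time: 4.68
tool_pos: [0.4789, -0.0955, 0.0936]
tool_rot: [-0.001, 0.962, 0.272, -0.001]
contact_force: [-0.2, -0.0, -1.9]
gripper_width: 0.205
grasp_force: 59.2
```

Request:
play_rows([
  [0,0,2,0,0,0],
  [0,0,2,0,0,0],
  [0,0,1.5,0,0,0],
  [0,0,0,0,0,0],
  [0,0,0,0,0,0],
])

```text
time: 5.1
tool_pos: [0.4803, -0.0957, 0.0903]
tool_rot: [0.0, 0.962, 0.272, 0.0]
contact_force: [-0.1, 0.4, -1.8]
gripper_width: 0.205
grasp_force: 59.2
```

Request:
play_rows([
  [0,0,2,0,0,0],
  [0,0,1,0,0,0],
  [0,0,0,0,0,0],
  [0,0,0,0,0,0],
])

```text
time: 5.43
tool_pos: [0.4799, -0.0955, 0.0867]
tool_rot: [-0.0, 0.962, 0.272, -0.0]
contact_force: [-0.5, 0.3, -2.0]
gripper_width: 0.206
grasp_force: 59.2
```

Request:
play_rows([
  [0,0,1.5,0,0,0],
  [0,0,0,0,0,0],
  [0,0,0,0,0,0],
])

```text
time: 5.68
tool_pos: [0.48, -0.0955, 0.0853]
tool_rot: [-0.0, 0.962, 0.272, 0.0]
contact_force: [-0.0, 0.2, -1.9]
gripper_width: 0.204
grasp_force: 59.2
```

Request:
play_rows([
  [0,0,1,0,0,0],
  [0,0,0,0,0,0],
  [0,0,0,0,0,0],
])

```text
time: 5.93
tool_pos: [0.4803, -0.0954, 0.0847]
tool_rot: [-0.0, 0.962, 0.272, 0.0]
contact_force: [-0.6, 2.2, 1.1]
gripper_width: 0.204
grasp_force: 59.6
```

Request:
play_rows([
  [0,0,1,0,0,0],
  [0,0,0,0,0,0],
  [0,0,0,0,0,0],
])

```text
time: 6.18
tool_pos: [0.4805, -0.0952, 0.0843]
tool_rot: [-0.0, 0.962, 0.272, 0.001]
contact_force: [-1.0, 2.3, 5.7]
gripper_width: 0.205
grasp_force: 60.0
```

Request:
play_rows([
  [0,0,0.7,0,0,0],
  [0,0,0,0,0,0],
  [0,0,0,0,0,0],
])

```text
time: 6.43
tool_pos: [0.4807, -0.0951, 0.0841]
tool_rot: [-0.0, 0.962, 0.272, 0.001]
contact_force: [-3.4, 3.7, 8.7]
gripper_width: 0.206
grasp_force: 60.3
```

Firm contact at the expected height, so I let go.

Request:
play_rows([
  [0,0,0,0,0,0],
  [0,0,0,0,0,0],
  [0,0,0,0,0,0],
  [0,0,0,0,0,0],
], hand=42)

```text
time: 6.77
tool_pos: [0.4798, -0.0957, 0.0823]
tool_rot: [0.0, 0.962, 0.272, -0.0]
contact_force: [-0.4, -0.3, -0.8]
gripper_width: 0.491
grasp_force: 0.0
```

Request:
play_rows([
  [0,0,-10,0,0,0],
  [0,0,-25,0,0,0],
  [0,0,-40,0,0,0],
  [0,0,-40,0,0,0],
  [0,0,-40,0,0,0],
])

```text
time: 7.18
tool_pos: [0.4794, -0.0955, 0.2396]
tool_rot: [-0.0, 0.962, 0.272, -0.0]
contact_force: [1.5, -0.2, 0.7]
gripper_width: 0.49
grasp_force: 0.0
```

Request:
play_rows([
  [0,0,-40,0,0,0],
  [0,0,-40,0,0,0],
  [0,0,0,0,0,0],
  [0,0,0,0,0,0],
])

```text
time: 7.52
tool_pos: [0.4812, -0.0961, 0.3222]
tool_rot: [0.002, 0.962, 0.272, 0.003]
contact_force: [0.5, -0.2, -0.2]
gripper_width: 0.492
grasp_force: 0.0
```

Run:
```python
from h import *
import pickle
f=grab('wrist');t=grab('top');s=grab('scene');pickle.dump((f,t,s),open('f4.pkl','wb'))
print(manip.state()['tool_pos'])
def fit(im,w,h): return cv2.resize(im[:,:,::-1],(w,h),interpolation=cv2.INTER_CUBIC)
A=fit(f['image'][0:300,80:480],400,300);B=fit(s['image'][190:280,215:335],400,300)
C=fit(s['image'][80:200,280:400],400,300) if 0 else fit(s['image'][90:195,285:425],400,300);D=fit(t['image'][155:260,110:250],400,300)
cv2.imwrite('pics/m4.png',np.vstack([np.hstack([A,B]),np.hstack([C,D])]))
```

```text
[ 0.47930538 -0.09537842  0.31604358]
```

View pics/m4.png

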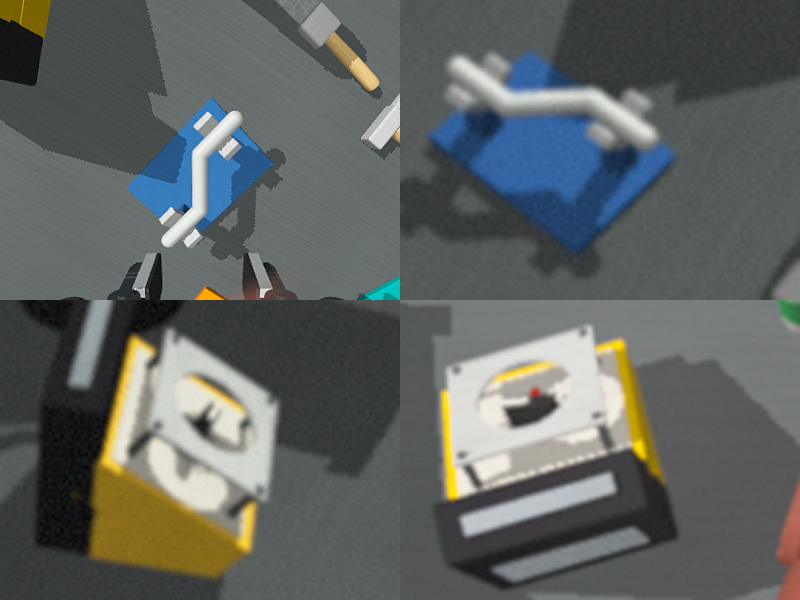

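The tube rests in both notches (top-left and top-right panels). The guard corners are visible in both fixed views, so I triangulate the guard.

```bash
cat > m5.py <<'E'
from h import *
import pickle
f,t,s=pickle.load(open('f4.pkl','rb'))
T={'HH':(126.5,178.8),'HL':(176.5,164.1),'LL':(182.5,201.6),'LH':(129.3,213.1)}
S={'LH':(343.5,100.2),'HH':(382.7,125.7),'HL':(377.1,160),'LL':(338.2,136.6)}
P={k:tri([(t,T[k]),(s,S[k])]) for k in T}
for k in P: print(k,P[k].round(4))
c=sum(P.values())/4
print('c',c,'edges x',np.linalg.norm(P['HH']-P['LH']),np.linalg.norm(P['HL']-P['LL']),'y',np.linalg.norm(P['HH']-P['HL']),np.linalg.norm(P['LH']-P['LL']))
ux=(P['LH']+P['LL']-P['HH']-P['HL']);ux/=np.linalg.norm(ux);uy=P['HL']+P['LL']-P['HH']-P['LH'];uy/=np.linalg.norm(uy)
n=np.cross(ux,uy);print('upslope',ux,'uy',uy,'n',n,'tilt',np.degrees(np.arccos(abs(n[2]))), 'ortho',ux@uy)
E
python3 m5.py
```

```text
HH [0.6544 0.4227 0.1006]
HL [0.6957 0.2565 0.1065]
LL [0.5634 0.2275 0.1656]
LH [0.5211 0.3823 0.1835]
c [0.6086614  0.32225568 0.13905333] edges x 0.16210397178122854 0.14779040622644354 y 0.1714167204793678 0.16139878458860024
upslope [-0.85951244 -0.22434386  0.45924743] uy [ 0.25154934 -0.96716456 -0.03627194] n [0.45230522 0.08434721 0.88772351] tilt 27.411435990517894 ortho -0.015890145774069168
```

```bash
cat > box.py <<'E'
from h import *
y=np.radians(14.6);cy,sy=np.cos(y),np.sin(y)
n=np.array([.5*cy,.5*sy,.866]);d=np.array([.866*cy,.866*sy,-.5])
def Rt(phi=0): # tool z=-n, tool x = downhill turned by phi about tool z
    R0=np.c_[d,np.cross(-n,d),-n]; return R0@Ro.from_euler('z',phi,degrees=True).as_matrix()
E
python3 - <<'E'
from box import *
print([a for a in dir(manip) if a[0]!='_'],manip.state()['joint_pos'].round(2))
print(delta([.682,.341,.275],Rt()))
R=Rt();
s=manip.state();print((R.T@(np.array([.682,.341,.275])-s['tool_pos'])*1000).round(1))
E
```

```text
['IKError', 'job_done', 'nose_length', 'state'] [-0.35 -0.31  1.83 -0.    1.63  0.67]
(array([ 401. , -265.9,   40.9]), array([  4.33, -29.67,  16.56]))
[ 285.6 -371.2 -117.5]
```

Request:
play_rows([
  [0,0,0,0.87,-5.93,3.31],
  [0,0,0,0.87,-5.93,3.31],
  [0,0,0,0.87,-5.93,3.31],
  [0,0,0,0.87,-5.93,3.31],
  [0,0,0,0.87,-5.93,3.31],
])

```text
time: 8.08
tool_pos: [0.4795, -0.0951, 0.3162]
tool_rot: [0.033, 0.958, 0.122, -0.259]
contact_force: [-0.5, 0.3, -0.9]
gripper_width: 0.492
grasp_force: 0.0
```

Request:
play_rows([
  [23.8,-30.9,-9.8,0,0,0],
  [23.8,-30.9,-9.8,0,0,0],
  [23.8,-30.9,-9.8,0,0,0],
  [23.8,-30.9,-9.8,0,0,0],
  [23.8,-30.9,-9.8,0,0,0],
])

```text
time: 8.5
tool_pos: [0.5642, 0.0878, 0.298]
tool_rot: [0.033, 0.958, 0.123, -0.258]
contact_force: [0.2, -0.4, 0.9]
gripper_width: 0.492
grasp_force: 0.0
```

Request:
play_rows([
  [23.8,-30.9,-9.8,0,0,0],
  [23.8,-30.9,-9.8,0,0,0],
  [23.8,-30.9,-9.8,0,0,0],
  [23.8,-30.9,-9.8,0,0,0],
  [23.8,-30.9,-9.8,0,0,0],
])

```text
time: 8.92
tool_pos: [0.6487, 0.2694, 0.2808]
tool_rot: [0.034, 0.958, 0.123, -0.258]
contact_force: [-0.2, -0.4, 0.9]
gripper_width: 0.493
grasp_force: 0.0
```

Run:
```python
from box import *
print(delta([.682,.341,.275],Rt()),manip.state()['joint_pos'].round(2),manip.state()['tool_pos'])
```

```text
(array([ 46.4, -60.9, -20.3]), array([ 0.07,  0.12, -0.03])) [0.28 0.54 1.02 0.01 2.1  1.6 ] [0.64869884 0.2693981  0.28078312]
```

Request:
play_rows([
  [23.2,-30.5,-10,0,0,0],
  [23.2,-30.5,-10,0,0,0],
  [0,0,0,0,0,0],
  [0,0,0,0,0,0],
])

```text
time: 9.25
tool_pos: [0.6814, 0.3411, 0.2715]
tool_rot: [0.035, 0.957, 0.124, -0.259]
contact_force: [-0.2, -0.8, 0.0]
gripper_width: 0.492
grasp_force: 0.0
```

Run:
```python
from box import *
import pickle
f=grab('wrist');pickle.dump(f,open('w5.pkl','wb'));save(f,'w5.png',s=1.4);s=manip.state();print(s['tool_pos'],s['joint_pos'].round(2))
c=np.array([.6087,.3223,.139]);y=np.cross(-n,d)
print('centre',proj(f,c).round())
for i in(-1,1):
  for j in (-1,1): print(i,j,proj(f,c+i*.078*d+j*.085*y).round())
```

```text
[0.68154343 0.33971768 0.27396567] [0.35 0.7  0.81 0.05 2.15 1.68]
centre [281. 197.]
-1 -1 [200. 269.]
-1 1 [362. 269.]
1 -1 [186. 113.]
1 1 [375. 113.]
```

View pics/w5.png

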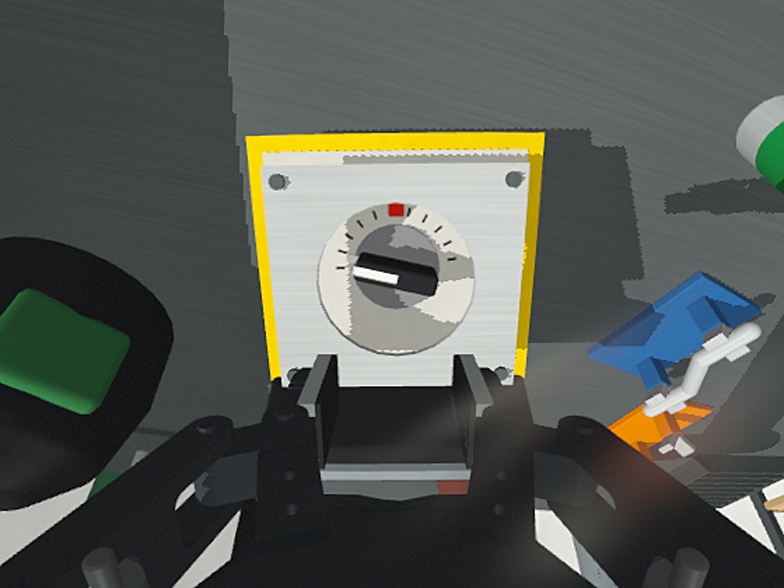

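The opening is centred at (283,199) in raw pixels, against a predicted (281,197). The white pointer points left at (268,195), and the red tab is at the top (283,150). That means about 78° clockwise, which is +z about the tool. I measure this with masks.

```bash
cat > m6.py <<'E'
from box import *
import pickle,sys
f=pickle.load(open(sys.argv[1],'rb'));im=f['image'];hsv=cv2.cvtColor(im,cv2.COLOR_RGB2HSV)
y=np.cross(-n,d); c51=np.array([.6087,.3223,.139])
# opening centre on the top-face plane, from extents
ext=[np.array(p)/1.4 for p in [(317,278),(474,278),(396,201),(396,356)]]
W=[onplane(f,p,c51,n) for p in ext]
print('dia',np.linalg.norm(W[0]-W[1]),np.linalg.norm(W[2]-W[3]))
c=(W[0]+W[1])/2@y*y+(W[2]+W[3])/2@d*d+c51@n*n;print('centre51',c)
loc=lambda p,h:np.array([(onplane(f,p,c+(h-.051)*n,n)-c)@d,(onplane(f,p,c+(h-.051)*n,n)-c)@y])*1000
red=(hsv[...,1]>150)&((hsv[...,0]<8)|(hsv[...,0]>172));red[:130]=0;red[250:]=0;red[:,:220]=0;red[:,340:]=0
ys,xs=np.nonzero(red);t=loc((xs.mean(),ys.mean()),.007);print('tab',len(xs),(xs.mean(),ys.mean()),t,np.degrees(np.arctan2(t[1],t[0])),np.hypot(*t))
dark=(hsv[...,2]<45);dark[:170]=0;dark[225:]=0;dark[:,:245]=0;dark[:,:][:,320:]=0
w=(hsv[...,2]>200);w[:185]=0;w[205:]=0;w[:,:252]=0;w[:,288:]=0
nl,lab,st,ce=cv2.connectedComponentsWithStats(w.astype(np.uint8));print(st[1:].tolist(),ce[1:].round(1).tolist())
k=1+np.argmin(np.linalg.norm(ce[1:]-[268,195],axis=1))
P=np.array([loc((x,yy),.04) for yy,x in np.argwhere(lab==k)])
m=P.mean(0);ww,v=np.linalg.eigh(np.cov(P.T));u=v[:,1]*np.sign(v[:,1]@m)
print('ptr mean',m,'dir deg',np.degrees(np.arctan2(u[1],u[0])),'mean dir',np.degrees(np.arctan2(m[1],m[0])),'ext',((P-m)@u).min(),((P-m)@u).max())
for p in [(364,252),(438,267),(435,296),(357,278)]: print(loc(np.array(p)/1.4,.04).round(1))
E
python3 m6.py w5.pkl
```

```text
dia 0.1086476637056398 0.11115528096547679
centre51 [0.60481029 0.31969201 0.14152969]
tab 84 (np.float64(282.5357142857143), np.float64(149.39285714285714)) [46.18201498  0.13292176] 0.1649091053950524 46.182206267179204
[[252, 190, 32, 12, 188]] [[267.3, 195.9]]
ptr mean [  3.24894875 -15.17194987] dir deg -77.4607039757818 mean dir -77.91312649201888 ext -15.992191705627462 15.800505002215361
[ 19.5 -22.2]
[ 8.6 30.3]
[-13.   28.8]
[  0.5 -27.6]
```

The turn needed is about 77.7°. I turn the tool to match the bar first, then align it over the knob.

Request:
play_rows([
  [0,0,0,0,0,-7.1],
  [0,0,0,0,0,-7.1],
  [0,0,0,0,0,-7.1],
  [0,0,0,0,0,-7.1],
  [0,0,0,0,0,-7.1],
])

```text
time: 9.72
tool_pos: [0.682, 0.3375, 0.2791]
tool_rot: [-0.047, 0.875, 0.411, -0.253]
contact_force: [0.2, -0.0, 0.7]
gripper_width: 0.494
grasp_force: 0.0
```

Request:
play_rows([
  [0,0,0,0,0,-7.1],
  [0,0,0,0,0,-7.1],
  [0,0,0,0,0,-7.1],
  [0,0,0,0,0,-7.1],
  [0,0,0,0,0,-7.1],
])

```text
time: 10.13
tool_pos: [0.6819, 0.3374, 0.2791]
tool_rot: [-0.122, 0.708, 0.658, -0.227]
contact_force: [0.2, -0.2, -1.0]
gripper_width: 0.49
grasp_force: 0.0
```

Request:
play_rows([
  [0,0,0,0,0,-6.7],
  [0,0,0,0,0,0],
  [0,0,0,0,0,0],
])

```text
time: 10.38
tool_pos: [0.682, 0.338, 0.2789]
tool_rot: [-0.134, 0.671, 0.695, -0.22]
contact_force: [-0.9, 0.5, 0.4]
gripper_width: 0.488
grasp_force: 0.0
```

```bash
cat >> box.py <<'E'
C51=np.array([.6052,.3198,.1413])
def at(h): return C51+(h-.051)*n
E
python3 - <<'E'
from box import *
for h in (.1,.026): print(delta(at(h),Rt(-77.5)))
print(manip.state()['joint_pos'].round(2))
E
```

```text
(array([  1.8,  -0.3, 109.6]), array([ 0.16, -0.02, -0.08]))
(array([  1.8,  -0.5, 183.6]), array([ 0.16, -0.02, -0.08]))
[0.35 0.7  0.81 0.05 2.15 0.33]
```

Request:
play_rows([
  [1.8,0,30,0,0,0],
  [0,0,30,0,0,0],
  [0,0,30,0,0,0],
  [0,0,15,0,0,0],
  [0,0,0,0,0,0],
])

```text
time: 10.8
tool_pos: [0.6283, 0.3264, 0.1824]
tool_rot: [-0.136, 0.67, 0.695, -0.224]
contact_force: [-1.2, 0.4, -0.3]
gripper_width: 0.494
grasp_force: 0.0
```

Request:
play_rows([
  [0,0,0,0,0,0],
])

```text
time: 10.88
tool_pos: [0.6309, 0.3273, 0.1864]
tool_rot: [-0.135, 0.67, 0.696, -0.221]
contact_force: [1.0, 0.0, 1.3]
gripper_width: 0.489
grasp_force: 0.0
```

Run:
```python
from box import *
import pickle
f=grab('wrist');pickle.dump(f,open('w6.pkl','wb'));save(f,'w6.png',s=1.4)
y=np.cross(-n,d)
print(proj(f,at(.04)),proj(f,at(.04)+.03*Rt(-77.5)[:,0]),'tab',proj(f,at(.006)+.044*d))
print(delta(at(.026),Rt(-77.5)))
```

```text
[282.75808486 232.81780566] [282.8001942  190.03879529] tab [337.25549162 206.0740945 ]
(array([-1. , -0.9, 79.5]), array([ 0.22, -0.01,  0.08]))
```

View pics/w6.png

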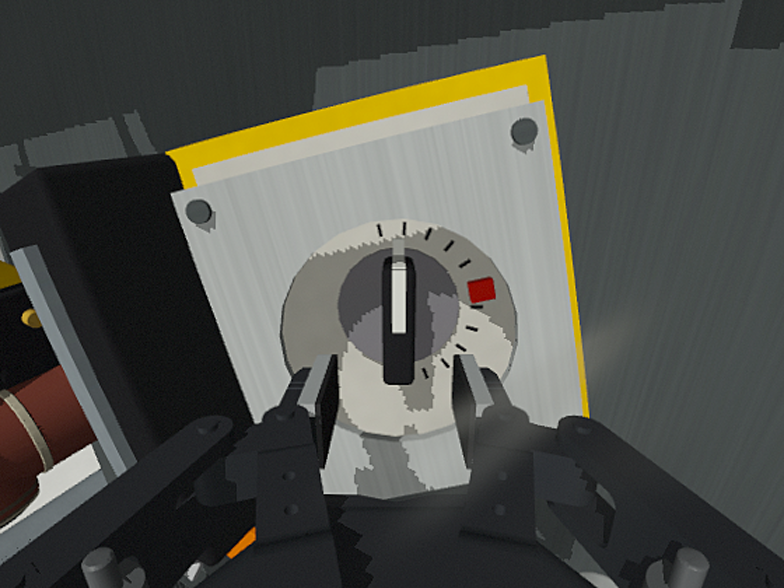

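The bar stands vertical in the jaws' frame at (285,213), and the tab is at (344,207), so they are aligned. The centre needs about +1.6 mm along tool y. Descending.

Request:
play_rows([
  [0,0.8,20,0,0,0],
  [0,0,20,0,0,0],
  [0,0,18,0,0,0],
  [0,0,8,0,0,0],
  [0,0,0,0,0,0],
])

```text
time: 11.35
tool_pos: [0.6002, 0.3194, 0.1287]
tool_rot: [-0.135, 0.67, 0.696, -0.22]
contact_force: [0.4, -0.7, 0.3]
gripper_width: 0.488
grasp_force: 0.0
```

Request:
play_rows([
  [0,0,5,0,0,0],
  [0,0,5,0,0,0],
  [0,0,2,0,0,0],
  [0,0,0,0,0,0],
  [0,0,0,0,0,0],
])

```text
time: 11.77
tool_pos: [0.595, 0.3182, 0.1191]
tool_rot: [-0.134, 0.67, 0.697, -0.22]
contact_force: [0.3, 0.4, -0.5]
gripper_width: 0.489
grasp_force: 0.0
```

Request:
play_rows([
  [0,0,0,0,0,0],
  [0,0,0,0,0,0],
  [0,0,0,0,0,0],
  [0,0,0,0,0,0],
  [0,0,0,0,0,0],
], hand=8)

```text
time: 12.18
tool_pos: [0.5951, 0.3182, 0.1191]
tool_rot: [-0.134, 0.67, 0.697, -0.219]
contact_force: [1.6, 0.3, 2.2]
gripper_width: 0.181
grasp_force: 59.7
```

Run:
```python
from box import *
s=manip.state();print(delta(at(.026),Rt(-77.5)),s['gripper_width'],s['contact_force'],s['ft_torque'])
```

```text
(array([-1.5, -2.1,  0.7]), array([0.22, 0.  , 0.17])) 0.181217501122591 [1.60286341 0.32920714 2.19986862] [ 0.07274379 -0.38559637 -0.04208191]
```

Request:
play_rows([
  [0,0,0,0,0,5],
  [0,0,0,0,0,5],
  [0,0,0,0,0,5],
])

```text
time: 12.43
tool_pos: [0.5953, 0.3182, 0.119]
tool_rot: [-0.104, 0.756, 0.602, -0.235]
contact_force: [1.5, -0.5, 0.4]
gripper_width: 0.179
grasp_force: 59.7
```

Request:
play_rows([
  [0,0,0,0,0,6],
  [0,0,0,0,0,6],
  [0,0,0,0,0,6],
])

```text
time: 12.68
tool_pos: [0.5955, 0.3181, 0.1189]
tool_rot: [-0.065, 0.841, 0.476, -0.248]
contact_force: [3.6, 0.5, -0.3]
gripper_width: 0.177
grasp_force: 59.6
```

Request:
play_rows([
  [0,0,0,0,0,6],
  [0,0,0,0,0,6],
  [0,0,0,0,0,6],
  [0,0,0,0,0,6],
  [0,0,0,0,0,0],
])

```text
time: 13.1
tool_pos: [0.5957, 0.3179, 0.1188]
tool_rot: [-0.012, 0.921, 0.292, -0.256]
contact_force: [4.8, -0.5, -1.1]
gripper_width: 0.18
grasp_force: 59.7
```

Turned 57° so far with low forces. I turn 19° more and then measure the tab against the pointer through the wrist camera.

Request:
play_rows([
  [0,0,0,0,0,6],
  [0,0,0,0,0,6],
  [0,0,0,0,0,6],
  [0,0,0,0,0,1],
  [0,0,0,0,0,0],
])

```text
time: 13.52
tool_pos: [0.5958, 0.3176, 0.1188]
tool_rot: [0.03, 0.957, 0.138, -0.254]
contact_force: [5.5, -0.9, -0.9]
gripper_width: 0.178
grasp_force: 59.7
```

Request:
play_rows([
  [0,0,0,0,0,0],
  [0,0,0,0,0,0],
])

```text
time: 13.68
tool_pos: [0.5958, 0.3176, 0.1188]
tool_rot: [0.03, 0.957, 0.138, -0.254]
contact_force: [5.0, -1.5, -0.2]
gripper_width: 0.179
grasp_force: 59.7
```

```bash
cat > m7.py <<'E'
from box import *
import pickle
f=grab('wrist');pickle.dump(f,open('w7.pkl','wb'));save(f,'w7.png',s=1.4)
im=f['image'];hsv=cv2.cvtColor(im,cv2.COLOR_RGB2HSV)
red=((hsv[...,1]>150)&((hsv[...,0]<8)|(hsv[...,0]>172))).astype(np.uint8)
nl,lab,st,ce=cv2.connectedComponentsWithStats(red);print('red',[(st[k].tolist(),ce[k].round(1).tolist()) for k in range(1,nl) if st[k,4]>60])
w=((hsv[...,2]>190)&(hsv[...,1]<40)).astype(np.uint8)
nl,lab,st,ce=cv2.connectedComponentsWithStats(w);print('white',[(st[k].tolist(),ce[k].round(1).tolist()) for k in range(1,nl) if 40<st[k,4]<2500])
print(manip.state()['tool_pos'],delta(at(.026),Rt(0)))
a=at(.006)+.0;print('axis40',proj(f,at(.04)),'axis6',proj(f,at(.006)),'tab exp',proj(f,at(.006)+.044*d))
E
python3 m7.py
```

```text
red [([273, 184, 24, 10, 213], [284.7, 188.4])]
white []
[0.5958186  0.31762194 0.1188133 ] (array([-2.9,  0.2,  0.7]), array([ 0.12, -0.31,  1.8 ]))
axis40 [281.43747394 297.26808061] axis6 [281.4282733  263.31106658] tab exp [284.03347982 184.95679568]
```

Run:
```python
from h import *
import pickle
f=pickle.load(open('w7.pkl','rb'));M=np.array(f['mount']);g=dict(f);g['R']=M[:3,:3].T;g['t']=-M[:3,:3].T@M[:3,3]
for uv in [(284.7,188.4),(273,188.4),(297,188.4)]:
    p=onz(g,uv,.019);print(p*1000,np.degrees(np.arctan2(p[1],p[0])))
# sanity: stripe/tab columns in tool frame at w6, before gripping (tool axis vs stripe)
f=pickle.load(open('w5.pkl','rb'))
```

```text
[39.57336477  1.81794179 19.        ] 2.630234094786197
[39.57704289 -4.10073089 19.        ] -5.915528794595654
[39.57184435  8.04078202 19.        ] 11.485816808957965
```

Request:
play_rows([
  [0,0,0,0,0,2],
  [0,0,0,0,0,0],
  [0,0,0,0,0,0],
])

```text
time: 13.98
tool_pos: [0.5958, 0.3176, 0.1188]
tool_rot: [0.034, 0.959, 0.121, -0.254]
contact_force: [5.3, -1.3, -0.6]
gripper_width: 0.179
grasp_force: 59.7
```

Request:
play_rows([
  [0,0,0,0,0,0],
  [0,0,0,0,0,0],
  [0,0,0,0,0,0],
  [0,0,0,0,0,0],
  [0,0,0,0,0,0],
], hand=42)

```text
time: 14.4
tool_pos: [0.5943, 0.3182, 0.1185]
tool_rot: [0.034, 0.959, 0.121, -0.256]
contact_force: [-0.5, 0.8, -0.7]
gripper_width: 0.495
grasp_force: 0.0
```

Request:
play_rows([
  [0,0,-15,0,0,0],
  [0,0,-30,0,0,0],
  [0,0,-35,0,0,0],
  [0,0,-35,0,0,0],
  [0,0,-35,0,0,0],
])

```text
time: 14.82
tool_pos: [0.6671, 0.3373, 0.2501]
tool_rot: [0.034, 0.959, 0.12, -0.256]
contact_force: [1.2, 0.1, 0.8]
gripper_width: 0.494
grasp_force: 0.0
```

Request:
play_rows([
  [0,0,0,0,0,0],
  [0,0,0,0,0,0],
  [0,0,0,0,0,0],
])

```text
time: 15.07
tool_pos: [0.6667, 0.337, 0.2481]
tool_rot: [0.034, 0.959, 0.12, -0.256]
contact_force: [-0.1, -0.1, -1.0]
gripper_width: 0.495
grasp_force: 0.0
```

```bash
cat > m8.py <<'E'
from box import *
import pickle
f=grab('wrist');pickle.dump(f,open('w8.pkl','wb'))
im=f['image'];hsv=cv2.cvtColor(im,cv2.COLOR_RGB2HSV)
red=((hsv[...,1]>150)&((hsv[...,0]<8)|(hsv[...,0]>172))).astype(np.uint8)
nl,lab,st,ce=cv2.connectedComponentsWithStats(red);R=[(st[k].tolist(),ce[k].round(1).tolist()) for k in range(1,nl) if st[k,4]>50];print('red',R)
w=((hsv[...,2]>190)&(hsv[...,1]<40)).astype(np.uint8)
nl,lab,st,ce=cv2.connectedComponentsWithStats(w);print('white',[(st[k].tolist(),ce[k].round(1).tolist()) for k in range(1,nl) if 40<st[k,4]<2500])
print(manip.state()['tool_pos'],'axis40',proj(f,at(.04)),'axis6',proj(f,at(.006)),'tab exp',proj(f,at(.006)+.044*d))
cx,cy=map(int,proj(f,at(.04)))
save(f,'w8.png',(cx-70,cy-75,cx+70,cy+30),5.6)
E
python3 m8.py
```

```text
red [([277, 147, 12, 10, 111], [282.5, 151.9])]
white [([280, 174, 7, 34, 238], [283.0, 190.5]), ([470, 240, 89, 66, 1222], [515.9, 270.7]), ([268, 260, 34, 5, 98], [284.3, 261.7]), ([493, 321, 13, 13, 96], [497.8, 327.6]), ([45, 349, 20, 17, 42], [56.1, 357.8]), ([554, 353, 6, 10, 44], [557.0, 357.9]), ([521, 361, 39, 39, 563], [542.2, 377.4]), ([383, 372, 36, 41, 687], [400.8, 388.2])]
[0.66607332 0.33692501 0.24687723] axis40 [282.70961691 205.85360871] axis6 [282.61410715 196.96839376] tab exp [282.36993183 153.53017333]
```

View pics/w8.png

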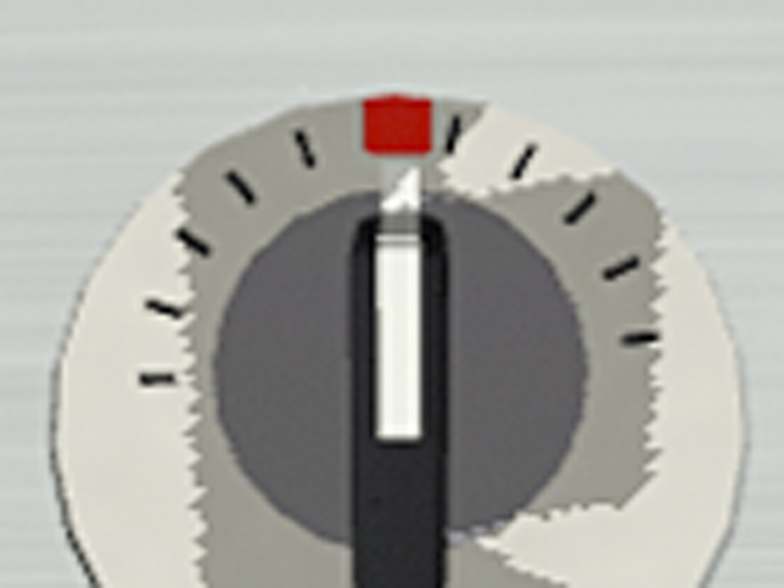

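The crop shows the white pointer in line with the red tab, about 1° off at most. The pointer runs down column 400 and the tab is centred at column 398. The tube was seen seated earlier and the arm is clear of everything, so I hand in.

```bash
python3 -c "
from plant import manip
print(manip.job_done())"
```

```text
the job is handed in; nothing more can be done
None
```

The tube is seated in both steel notches of the blue fixture and released, and the current knob's pointer is at the red tab to within about 1°; I handed the job in at about 15 s of the 69 s limit, but no verdict came back.

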